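# Refit the test knob on the analyser and hold it pressed

### The arm

A 6-joint arm with a two-finger parallel gripper is mounted at the origin on the work surface. World frame = base frame: x ahead of the robot, y to its left, z up, the work surface at z = 0. Lengths are in mm, angles in rad, forces in N, time in s.
With the tool pointing down it reaches from about 250 to 775 mm from the base axis. Payload 8.9 kg.
Tool frame: the origin (TCP) lies on the front face of the gripper's body, between the roots of the fingers; the fingertips stand 73 mm ahead of it and the grasp point (between the pads) lies 54 mm ahead of it; y points along the fingers, x is the direction in which the jaws open and shut, and the axes are right-handed (so a half turn about y gives the same grasp; the last joint's range is limited). The gripper opens to 85 mm and grips with 20 to 120 N. Pads are 22 mm wide; open, the fingers measure 114 mm over their backs; the gripper's body (76 mm by 85 mm) begins 54 mm behind the grasp point. The pads swing forward as they close: fully open they stand 13 mm farther back than shut.
Start: joints at [-1.458, 0.291, -0.153, 1.127, 0, 1.431], TCP at [130.804, -508.443, 303.905] pointing down, gripper open.
Joint ranges: [-2.52, 2.52], [-0.91, 1.74], [-1.3, 1.37], [-1.96, 2.02], [-1.52, 1.47], [-3.14, 3.14]. Speed limits (rad/s): [2.22, 2.22, 2.79, 3.14, 3.14, 3.14].

### API

Orientations are given as a 3x3 rotation matrix whose columns are the frame's x, y, z axes.
In Python, from plant import status, viewer, bot gives the robot as it stands.
- The arm moves only by the shell command python3 -m jog 'ROWS' [OPENING] [FORCE]. ROWS is JSON, a list of rows, each a list of 4 numbers: the shift along the world's x, y, z in cm, then the turn about the world's z in degrees. A call has 1 to 5 rows; each row is the pose to reach, as a shift and turn from the pose commanded when the call began; what a row does not reach only later rows make up. A row lasts 1/12 s, in which the tool goes at most 41.7 mm and 7.16 degrees, less where a joint would pass 70% of its speed; a pose out of reach is approached as far as the arm can. A call with a gripper value outside its range is refused whole. OPENING is the finger opening in cm, from 0 to 8.54, set as the call begins (- or left out, the last holds). The fingers move at their own pace and stop on an object; FORCE is the grip in N (left out, the last holds). Time passes only in rows, so rows that repeat a pose let the fingers close. It gives the time, the measured TCP pose, the force and the opening at its end, in the units of the state.
- status.get_obs(): the state, without advancing time (a new reading comes with each control period).
- viewer.get_image(name): name is "side" or "top"; returns (picture, depth): 384x512x3 uint8, red, green, blue; 384x512 float32, mm along the optical axis (not along the pixel's ray), 0 where there is no reading.
- viewer.camera_model(name): a dict with "fx", "fy", "cx", "cy" (pixels), "R" (3x3) and "t" (3): a world point X has camera coordinates R X + t. Camera axes: x right, y down, z forward; pixel columns grow to the right and rows downward; lengths in mm; the calibration is good to about 2 mm. A picture is of the moment at which its call begins. camera_model takes no time and is no camera call.
- bot.job_done(): hands the job in, once; it reports no verdict.
The state is a dict: "time": time; "joint_positions": joint angles; "joint_velocities": joint speeds; "joint_torque": joint torques, N m; "position": TCP position; "tool_rot": TCP orientation; "force": force on the tool from outside, world axes, zero at the start; "ft_torque": the same for the moment, N m; "width": finger opening in mm.
Only numpy, scipy, OpenCV 4.12 (cv2) and the standard library are available. Lean on these libraries where they do the work, as an engineer would, in place of code of your own. Each camera call takes 0.05 s, during which the arm holds its last target.

### The job

Take the black pointer knob out of the open case, turn it so that the flat in its bore matches the flat of the metal D-shaped shaft on top of the analyser, and push it fully home on the shaft down to the collar. Then keep hold of the knob and keep pressing it, so that the spring-loaded shaft under it stays pushed in all the way: the job finishes while you are still holding the knob down. Leave the round knob, the tape ring and the bottle where they are.

Things in the scene. Friction and masses are not known exactly. Their poses are not given: they have to be found in the camera images.
- knob_center (a point): Loose black pointer knob (about 40-85 g), upright in the case's well. Point on its axis, 18 mm above underside, 18 below top. Foot: round skirt, diameter 48 mm, 10 high. On it a grip bar 26 mm high with parallel sides, 24 mm wide (knob's y), from x = -26 mm (square end) to a pointed nose at +36 (narrows from +24). +x points out of the nose; a white line on top runs to the nose.
- knob_bore (a point): Mouth of the bore, on the knob's axis in its flat underside (not visible from above). The bore is D-shaped, 22 mm deep: diameter 17.4 mm, its flat on the nose (+x) side, 4.6 mm from the axis; the mouth is bevelled 1.2 mm. Same axes as the knob. Home on the shaft, this point is at shaft_seat.
- shaft_seat (a point): Point on the axis of the upright metal D-shaft, on top of the round collar (diameter 24 mm) at its foot, where the knob's underside comes to rest. Out, it is 100 mm above the table, 10 above the analyser's top. z up; +x points out of the shaft's flat. The shaft cannot turn. Knob home: its x axis points as this x axis, knob_center 18 mm above this point.
- shaft_tip (a point): Top of the D-shaft, on its axis, 20 mm above the collar. Shaft diameter 16 mm, flat on its +x side, 4 mm from the axis; bevelled 1.2 mm over the top 2 mm. A small steel tab of the washer at its foot sticks out on the flat's side, to 33 mm from the axis.
- shaft (a joint): How far the shaft (with its collar) is pushed down into the analyser: 0 m out, 0.006 m fully in, where it meets a stop. A spring pushes it back out: about 5 N to start moving, about 9 N when fully in; it springs out when let go.
- analyser: The analyser, fixed: a box 260 (x) x 240 (y) x 90 mm high, white with a flat black top, nothing on the top stands higher than 2 mm apart from the shaft with its washer and collar. Origin at the centre of its underside, on the table.
- case: Open aluminium case, fixed: 300 (x) x 240 (y) mm, rim 70 mm above the table. Its grey insert, 62 mm high, has a flat well of 240 x 180 mm whose floor is 52 mm above the table; the knobs stand on it. The lid (35 mm high, 300 x 240 mm) lies open on the table on its -y side. Origin on the table under the case's centre.
- round_knob_center (a point): A small round black knob without pointer, diameter 38 mm, 26 mm high, standing in the same well; not to be moved. Point at its centre, 13 mm above its underside.
- tape_ring_center (a point): A small paper-coloured ring of tape, outer diameter 44 mm, 24 mm high, lying flat on the table between the case and the analyser; not to be moved. Point at its centre, 12 mm up.
- bottle: A clear drinking bottle with a blue cap, diameter 62 mm, 190 mm high, standing on the table beyond the work; not to be moved. Origin at the centre of its underside.
Mind the look-alikes: they are no part of the job. Leave any purple or red look-alike of the part that bears knob_center alone.

How it is judged (in metres and radians):
On the way, in this order (a step that is already met when the one before it is completed fails the run):
1. the pointer knob is lifted clear of the case, held by the fingers (z of knob_center in the frame of case above 0.1 m and contact force between knob and the fingers above 0.5 N), for 0.2 s.
2. the knob is home on the D-shaft, its underside within 3 mm of the collar (z of knob_center in the frame of shaft_seat below 0.021 m and horizontal distance between knob_center and shaft_seat below 0.004 m), for 0.1 s.
At the end, for the whole second after the job is handed in: Knob on the shaft: underside within 3 mm of the collar, axis within 4 mm, upright within 0.15 rad, pointer within 0.2 rad of the flat; fingers bear on it (over 1 N) and keep the shaft pushed in over 4.5 of its 6 mm through the last second (all of step 2 and z of knob_center in the frame of shaft_seat above 0.015 m and angle between knob_center's own z axis and vertical below 0.15 rad and angle between the x axis of knob_center and the x axis of shaft_seat, either way round below 0.2 rad and value of joint shaft above 0.0045 m and contact force between knob and the fingers above 1 N); the arm keeps its last pose, push and grip.
It fails at once if the round knob is moved by more than 25 mm (distance of round_knob_center from where it was at the start of the episode above 0.025 m).
It fails at once if the tape ring is moved by more than 25 mm (distance of tape_ring_center from where it was at the start of the episode above 0.025 m).
It fails at once if the bottle is moved by more than 25 mm (distance of bottle from where it was at the start of the episode above 0.025 m).
It also fails if it takes over 43 s, if anything falls off the work surface, if the arm or the gripper's body presses on something with over 40 N, if the wrist force passes 120 N, or if a joint passes its speed limit or range.

## Working session

There is one attempt and no reset: what is moved stays moved. The work goes in short steps, Python scripts to look and compute and a shell command to move; the robot and the scene stay as the last step left them, time stands still between calls to the robot, and variables do not carry over. Pictures are saved under pics/ and viewed, and the job is handed in when it is done.

```bash
mkdir -p pics; ls; python3 - <<'E'
from plant import status, viewer
import cv2
o=status.get_obs(); print({k:o[k] for k in('time','position','force','width','tool_rot')})
for n in('top','side'):
    p,d=viewer.get_image(n); cv2.imwrite(f'pics/{n}0.png',p[:,:,::-1])
    import numpy as np; np.save(f'pics/{n}0d.npy',d)
    print(n,viewer.camera_model(n))
E
```

```text
pics
{'time': 0.0, 'position': array([ 130.77646615, -508.0967882 ,  303.3369729 ]), 'force': array([-0.03368405,  0.02872469,  0.19168072]), 'width': 85.61187168714322, 'tool_rot': array([[ 2.49164609e-01, -1.45225573e-04,  9.68461138e-01],
       [-9.68460301e-01,  1.28601464e-03,  2.49164586e-01],
       [-1.28164027e-03, -9.99999163e-01,  1.79784133e-04]])}
top {'fx': 421.7801767903781, 'fy': 421.7801767903781, 'cx': 249.97530950175872, 'cy': 189.9784116711893, 'R': array([[ 0.02708417, -0.99963213, -0.0014321 ],
       [-0.98884916, -0.02658209, -0.14652896],
       [ 0.14643699,  0.00538474, -0.98920534]]), 't': array([ -35.38939935,  649.69913723, 1132.89976481])}
side {'fx': 353.59114074814124, 'fy': 353.59114074814124, 'cx': 250.89515580715042, 'cy': 191.94923885071583, 'R': array([[-0.79573352, -0.60547755, -0.0143213 ],
       [-0.35530203,  0.48583534, -0.79857654],
       [ 0.49047796, -0.63036574, -0.60172287]]), 't': array([502.25427675, 315.98362677, 532.65977066])}
```

View pics/top0.png

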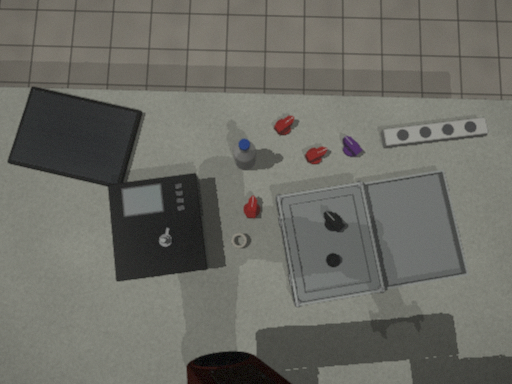

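View pics/side0.png

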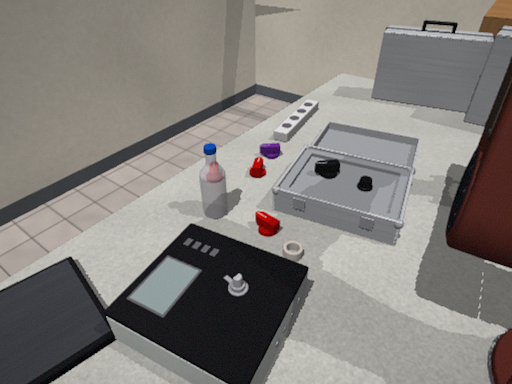

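The top view shows the black pointer knob at about (334,221) in the case and the round knob at (333,260). The D-shaft is at (166,239) on the analyser, the tape ring at (240,240) and the bottle at (245,155). Red look-alikes sit at (285,125), (316,155) and (252,206), and a purple one at (352,146). The only black one with a pointer, and the only one in the well, is at (334,221). I'll enlarge both work areas.

```bash
python3 - <<'E'
import cv2,numpy as np
p=cv2.imread('pics/top0.png')
a=cv2.resize(p[200:280,300:370],None,fx=7,fy=7,interpolation=cv2.INTER_CUBIC)[:560]
b=cv2.resize(p[215:260,145:190],None,fx=12,fy=12,interpolation=cv2.INTER_CUBIC)
a=cv2.convertScaleAbs(a,alpha=2,beta=20)
cv2.imwrite('pics/ca.png',a);cv2.imwrite('pics/cb.png',b)
s=cv2.imread('pics/side0.png')
c=np.hstack([cv2.resize(s[260:300,215:265],None,fx=8,fy=8,interpolation=cv2.INTER_CUBIC),cv2.convertScaleAbs(cv2.resize(s[150:190,305:355],None,fx=8,fy=8,interpolation=cv2.INTER_CUBIC),alpha=2)])
cv2.imwrite('pics/cc.png',c)
E
```

```text
(no output)
```

View pics/ca.png

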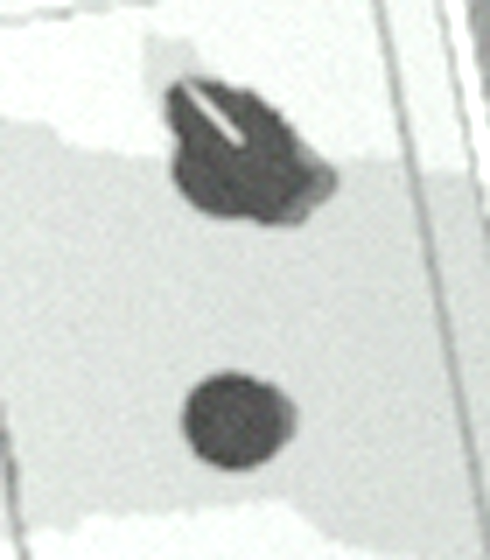

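View pics/cb.png

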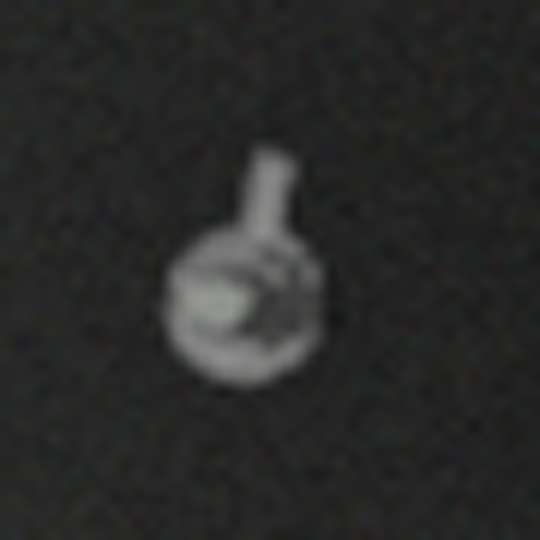

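View pics/cc.png

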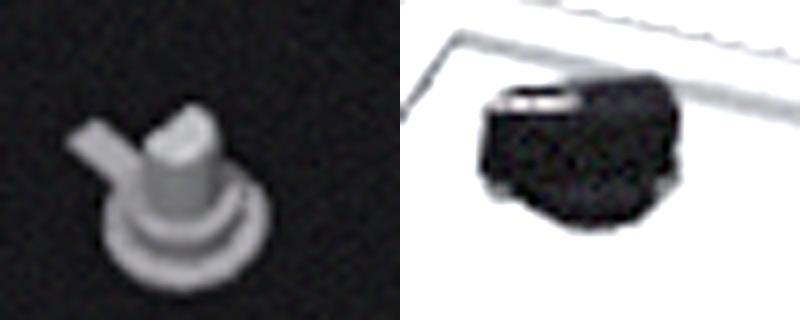

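```bash
cat > h.py <<'E'
import numpy as np,cv2
from plant import viewer
def ray(n,u,v,z):
    c=viewer.camera_model(n);R=np.array(c['R']);t=np.array(c['t'])
    d=R.T@np.array([(u-c['cx'])/c['fx'],(v-c['cy'])/c['fy'],1]);C=-R.T@t
    return C+d*(z-C[2])/d[2]
def proj(n,P):
    c=viewer.camera_model(n);X=np.atleast_2d(P)@np.array(c['R']).T+c['t']
    return np.c_[c['fx']*X[:,0]/X[:,2]+c['cx'],c['fy']*X[:,1]/X[:,2]+c['cy']]
def circ(x,y,z,r):
    a=np.linspace(0,2*np.pi,60);return np.c_[x+r*np.cos(a),y+r*np.sin(a),0*a+z]
def loc(x,y,yaw,pts):
    c,s=np.cos(yaw),np.sin(yaw);p=np.array(pts,float)
    return np.c_[x+c*p[:,0]-s*p[:,1],y+s*p[:,0]+c*p[:,1],p[:,2]]
def bar(z): return [(-26,-12,z),(24,-12,z),(36,0,z),(24,12,z),(-26,12,z),(-26,-12,z)]
def overlay(n,img,curves,box,f,out,gain=1):
    u0,v0,u1,v1=box
    a=cv2.convertScaleAbs(cv2.resize(img[v0:v1,u0:u1],None,fx=f,fy=f,interpolation=cv2.INTER_CUBIC),alpha=gain)
    for P,col in curves:
        q=(proj(n,P)-[u0,v0]+.5)*f
        cv2.polylines(a,[np.round(q).astype(int)],False,col,1)
    cv2.imwrite(out,a)
E
python3 - <<'E'
from h import *
d=np.load('pics/top0d.npy')
def cam(u,v,n='top',dd=d):
    D=dd[int(round(v)),int(round(u))]; c=viewer.camera_model(n)
    X=np.array([(u-c['cx'])/c['fx']*D,(v-c['cy'])/c['fy']*D,D]);return np.array(c['R']).T@(X-c['t'])
for nm,u,v in [('knob',334,221),('well',345,240),('rk',333,260),('shaft',164,239),('antop',180,230),('tape',240,236)]: print(nm,cam(u,v).round(1))
a=ray('top',300+240/7-.5,200+140/7-.5,88);b=ray('top',300+185/7-.5,200+82/7-.5,88)
print('line',a,b,np.degrees(np.arctan2(*(b-a)[1::-1])))
w=ray('top',145+243/12-.5,215+305/12-.5,91);t=ray('top',145+274/12-.5,215+152/12-.5,91)
print('washer',w,t,np.linalg.norm(t-w),np.degrees(np.arctan2(*(t-w)[1::-1])))
# side
w=ray('side',215+186/8-.5,260+225/8-.5,91);t=ray('side',215+82/8-.5,260+130/8-.5,91)
print('washer side',w,t,np.linalg.norm(t-w),np.degrees(np.arctan2(*(t-w)[1::-1])))
E
```

```text
knob [ 566.5 -244.4   90.5]
well [ 518.2 -281.4   54.5]
rk [ 463.6 -243.9   78.1]
shaft [505.8 200.1 120.7]
antop [531.6 165.5  88.3]
tape [523.5   7.5  -3.7]
line [ 570.70333944 -244.31015733   88.        ] [ 592.38207292 -223.29236905   88.        ] 44.113128090947676
washer [504.21446207 204.07869201  91.        ] [538.07966828 199.11406847  91.        ] 34.227177476890475 -8.340126289565829
washer side [504.34086482 201.28867757  91.        ] [538.62202907 195.10027573  91.        ] 34.83524852093699 -10.232774963963418
```

```bash
cat > ov.py <<'E'
from h import *
import sys
kx,ky,kyaw,sx,sy,syaw=map(float,sys.argv[1:7]);kyaw,syaw=np.radians([kyaw,syaw])
K=[(loc(kx,ky,kyaw,bar(88)),(0,255,0)),(circ(kx,ky,62,24),(0,255,255)),(loc(kx,ky,kyaw,bar(62)),(255,128,0)),(circ(kx,ky,52,24),(0,0,255))]
tab=[(12,-3,91),(33,-3,91),(33,3,91),(12,3,91)]
fl=[(4,a,120) for a in (-6.9,6.9)]
S=[(circ(sx,sy,100,12),(0,255,255)),(circ(sx,sy,120,8),(0,255,0)),(loc(sx,sy,syaw,tab),(0,0,255)),(loc(sx,sy,syaw,fl),(255,0,255)),(circ(sx,sy,91,16.5),(255,128,0))]
t=cv2.imread('pics/top0.png');s=cv2.imread('pics/side0.png')
overlay('top',t,K,(315,200,355,245),12,'pics/o1.png',2.5)
overlay('side',s,K,(308,150,348,185),12,'pics/o2.png',2.5)
overlay('top',t,S,(145,215,185,260),12,'pics/o3.png')
overlay('side',s,S,(215,260,255,300),12,'pics/o4.png')
I=[cv2.imread(f'pics/o{i}.png') for i in(1,2,3,4)]
I=[cv2.resize(cv2.copyMakeBorder(i,0,540-i.shape[0],0,0,cv2.BORDER_CONSTANT),(400,450)) for i in I]
cv2.imwrite('pics/ovk%s.png'%sys.argv[7],np.hstack(I[:2]));cv2.imwrite('pics/ovs%s.png'%sys.argv[7],np.hstack(I[2:]))
E
python3 ov.py 568 -247 44 504.3 202.7 -9 1
```

```text
(no output)
```

View pics/ovk1.png

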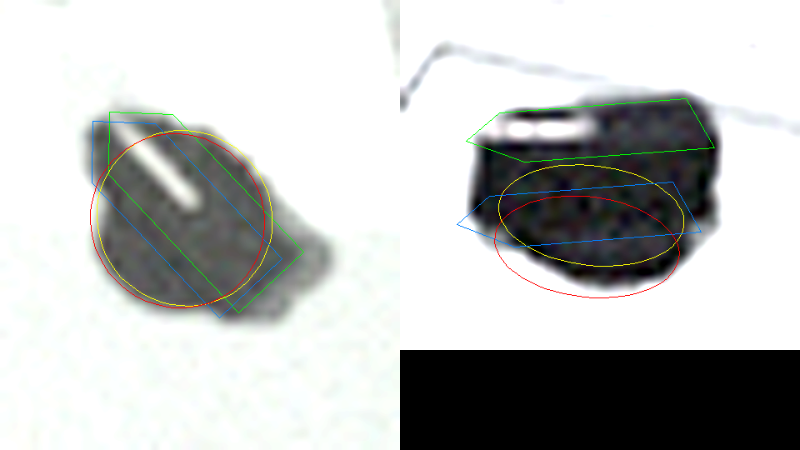

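View pics/ovs1.png

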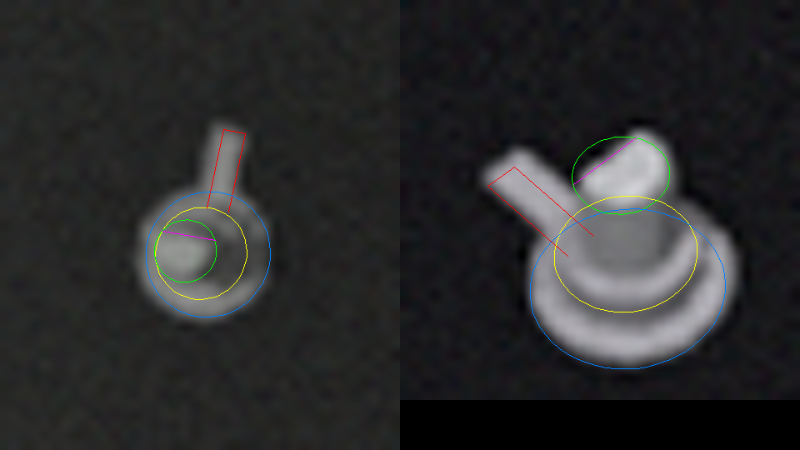

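```bash
sed -i "s/,2.5)/,float(sys.argv[8]))/" ov.py; python3 - <<'E'
from h import *
for n in('top','side'):
    c=viewer.camera_model(n);print((-np.array(c['R']).T@c['t']).round())
p=cv2.imread('pics/top0.png')[200:245,315:355]
g=p.mean(2); print(g[8:32:1,4:36].astype(int))
E
python3 ov.py 568 -247 44 504.5 203 -9 2 5
```

```text
[ 478.  -24. 1216.]
[251. 486. 580.]
[[116 107 103 101 102 101 103  99 101 106 113 113 117 114 116 115 116 114
  115 113 115 113 114 113 112 116 114 115 112 115 114 112]
 [114 109 103 103 102 103 101  99  99 100 107 109 112 116 114 115 115 116
  115 114 113 115 114 117 116 114 115 113 111 116 116 113]
 [117 107 102 101 104 102 101  89  91  92  97 103 110 116 113 114 116 115
  115 115 113 117 114 113 114 114 113 115 111 116 114 113]
 [116 107 101 103 100  94  81  80  70  66  70  76  81 105 115 116 113 113
  116 116 115 114 116 114 115 115 113 115 112 112 114 113]
 [115 111 103 101  94  67  47  73  79  57  38  40  40  69  87  90  91 104
  113 113 116 116 112 115 113 117 113 112 112 112 114 111]
 [116 110 105 102  78  41  32  52  85  83  56  36  39  36  46  54  48  74
  104 114 112 116 117 113 115 113 116 113 114 113 114 114]
 [116 113 111 102  83  43  35  37  61  94  89  56  34  38  39  41  38  40
   70 102 113 116 113 115 116 112 114 116 115 114 112 114]
 [115 115 110 105  83  52  34  37  39  70 100  88  53  38  41  41  33  34
   39  67  88 103 115 114 114 113 114 115 114 115 113 113]
[... 1932 characters left out ...]
  33
   36  37  39  49  57  62  58  84 100  98  99 101  98 101]
 [ 99 102 104 101 101  99 104 101  99 102  95  88  83  80  80  82  80  66
   43  39  48  54  60  58  74  96  99 100  99  99  99 101]]Traceback (most recent call last):
  File "ov.py", line 9, in <module>
    overlay('top',t,K,(315,200,355,float(sys.argv[8])),12,'pics/o1.png',2.5)
    ~~~~~~~^^^^^^^^^^^^^^^^^^^^^^^^^^^^^^^^^^^^^^^^^^^^^^^^^^^^^^^^^^^^^^^^^
  File "h.py", line 18, in overlay
    a=cv2.convertScaleAbs(cv2.resize(img[v0:v1,u0:u1],None,fx=f,fy=f,interpolation=cv2.INTER_CUBIC),alpha=gain)
                                     ~~~^^^^^^^^^^^^^
TypeError: slice indices must be integers or None or have an __index__ method
```

```bash
cat > fit.py <<'E'
from h import *
from scipy.optimize import minimize
def sil(n,parts,box,f):
    m=np.zeros(((box[3]-box[1])*f,(box[2]-box[0])*f),np.uint8)
    for P in parts:
        q=((proj(n,P)-[box[0],box[1]]+.5)*f*16).astype(np.int32)
        cv2.fillConvexPoly(m,cv2.convexHull(q),1,shift=4)
    return m
def knob(x,y,yaw,z0=52):
    return [np.vstack([circ(x,y,z0,24),circ(x,y,z0+10,24)]),np.vstack([loc(x,y,yaw,bar(z0+10)),loc(x,y,yaw,bar(z0+36))])]
def mask(n,img,box,thr,f):
    c=cv2.resize(img[box[1]:box[3],box[0]:box[2]],None,fx=f,fy=f,interpolation=cv2.INTER_CUBIC).mean(2)
    m=(c<thr).astype(np.uint8)
    return m
if __name__=='__main__':
    f=8
    B={'top':(315,200,355,245),'side':(305,148,350,188)};M={}
    for n in B:
        img=cv2.imread(f'pics/{n}0.png')
        m=mask(n,img,B[n],48 if n=='top' else 45,f)
        k,l,s,_=cv2.connectedComponentsWithStats(m);m=(l==1+np.argmax(s[1:,4])).astype(np.uint8)
        m=cv2.morphologyEx(m,cv2.MORPH_CLOSE,np.ones((29,29)))
        M[n]=m
        cv2.imwrite(f'pics/m_{n}.png',m*255)
    for ns in(['top'],['side'],['top','side']):
        c=lambda p:sum((sil(n,knob(*p),B[n],f)!=M[n]).mean() for n in ns)
        best=min((minimize(c,[568+a,-247+b,.77+w],method='Nelder-Mead',options=dict(initial_simplex=np.array([568+a,-247+b,.77+w])+np.array([[0,0,0],[5,0,0],[0,5,0],[0,0,.2]]))) for a in(-3,3) for b in(-3,3) for w in(-.1,.1)),key=lambda r:r.fun)
        print(ns,best.x.round(1),np.degrees(best.x[2]).round(1),best.fun)
        for n in ns: 
            cv2.imwrite(f'pics/fit_{len(ns)}{n}.png',np.dstack([M[n]*255,sil(n,knob(*best.x),B[n],f)*255,0*M[n]]))
E
python3 fit.py; python3 - <<'E'
import cv2,numpy as np
a=cv2.imread('pics/fit_2top.png');b=cv2.imread('pics/fit_2side.png')
c=cv2.imread('pics/fit_1side.png')
h=a.shape[0];b,c=[cv2.copyMakeBorder(x,0,h-x.shape[0],0,0,0) for x in(b,c)]
x=np.hstack([a,b]);cv2.imwrite('pics/fitv.png',x)
E
```

```text
['top'] [ 566.9 -247.9    0.8] 46.5 0.01615451388888889Traceback (most recent call last):
  File "fit.py", line 27, in <module>
    best=min((minimize(c,[568+a,-247+b,.77+w],method='Nelder-Mead',options=dict(initial_simplex=np.array([568+a,-247+b,.77+w])+np.array([[0,0,0],[5,0,0],[0,5,0],[0,0,.2]]))) for a in(-3,3) for b in(-3,3) for w in(-.1,.1)),key=lambda r:r.fun)
  File "fit.py", line 27, in <genexpr>
    best=min((minimize(c,[568+a,-247+b,.77+w],method='Nelder-Mead',options=dict(initial_simplex=np.array([568+a,-247+b,.77+w])+np.array([[0,0,0],[5,0,0],[0,5,0],[0,0,.2]]))) for a in(-3,3) for b in(-3,3) for w in(-.1,.1)),key=lambda r:r.fun)
              ~~~~~~~~^^^^^^^^^^^^^^^^^^^^^^^^^^^^^^^^^^^^^^^^^^^^^^^^^^^^^^^^^^^^^^^^^^^^^^^^^^^^^^^^^^^^^^^^^^^^^^^^^^^^^^^^^^^^^^^^^^^^^^^^^^^^^^^^^^^^^^^^^^^^^^^^^^^^^^^
    res = _minimize_neldermead(fun, x0, args, callback, bounds=bounds,
                               **options)
    fxe = func(xe)
    fx = function(np.copy(x), *(wrapper_args + args))
  File "fit.py", line 26, in <lambda>
    c=lambda p:sum((sil(n,knob(*p),B[n],f)!=M[n]).m
[... 297 characters left out ...]
],box[1]]+.5)*f*16).astype(np.int32)
        ~~~~^^^^^
  File "h.py", line 8, in proj
    c=viewer.camera_model(n);X=np.atleast_2d(P)@np.array(c['R']).T+c['t']
ValueError: time passes only in moves, steps and waits
[ WARN:0@0.017] global loadsave.cpp:275 findDecoder imread_('pics/fit_2top.png'): can't open/read file: check file path/integrity
[ WARN:0@0.018] global loadsave.cpp:275 findDecoder imread_('pics/fit_2side.png'): can't open/read file: check file path/integrity
[ WARN:0@0.018] global loadsave.cpp:275 findDecoder imread_('pics/fit_1side.png'): can't open/read file: check file path/integrity
Traceback (most recent call last):
AttributeError: 'NoneType' object has no attribute 'shape'
```

Too many camera_model calls; I'll cache the model.

```bash
sed -i 's/^from plant import viewer/from plant import viewer\nimport functools\ncm=functools.lru_cache(None)(lambda n:viewer.camera_model(n))/; s/c=viewer.camera_model(n)/c=cm(n)/' h.py
timeout 300 python3 fit.py; python3 - <<'E'
import cv2,numpy as np
a=cv2.imread('pics/fit_2top.png');b=cv2.imread('pics/fit_2side.png')
h=a.shape[0];b=cv2.copyMakeBorder(b,0,h-b.shape[0],0,0,0)
cv2.imwrite('pics/fitv.png',np.hstack([a,b]))
E
```

```text
['top'] [ 566.9 -247.9    0.8] 46.5 0.01615451388888889
['side'] [ 567.3 -250.8    0.9] 49.5 0.03457465277777778
['top', 'side'] [ 566.7 -249.2    0.8] 48.6 0.05366319444444445
```

View pics/fitv.png

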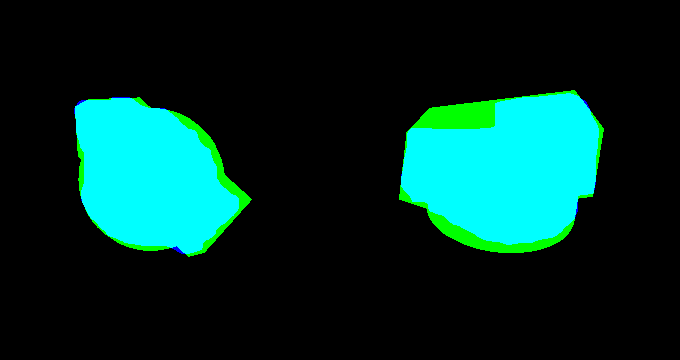

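```bash
python3 -m jog '[[1.5,0.9,0,7],[3,1.8,0,14],[4.5,2.7,0,21],[6,3.6,0,28],[7.5,4.5,0,35]]' 8.54 30; python3 -c "
from plant import status;o=status.get_obs();print(o['position'],o['tool_rot'][:,0],o['joint_positions'])"
```

```text
time: 0.52
position: [206.4, -462.8, 303.6]
tool_rot: [[0.763, -0.0, 0.646], [-0.646, 0.001, 0.763], [-0.001, -1.0, 0.0]]
force: [-0.1, -0.3, 0.8]
width: 85.3
[ 206.37601156 -462.78307207  303.57952841] [ 7.63371653e-01 -6.45959254e-01 -6.01189148e-04] [-1.29570091e+00  2.56737463e-01 -2.00781349e-01  1.11401959e+00
  2.50677745e-05  9.77374909e-01]
```

Tracks well and the sign is as expected: jaw yaw went from -75.6 to about -40.3 degrees.

```bash
for i in 1; do :; done
python3 -m jog '[[1.5,0.9,0,7],[3,1.8,0,14],[4.5,2.7,0,21],[6,3.6,0,28],[7.5,4.5,0,35]]' | tail -1
python3 -m jog '[[1.5,0.9,0,7],[3,1.8,0,14],[4.5,2.7,0,21],[6,3.6,0,28],[7.5,4.5,0,35]]' | tail -1
python3 -m jog '[[1.5,0.9,0,7],[3,1.8,0,14],[4.5,2.7,0,21],[6,3.6,0,28],[7.5,4.5,0,35]]' | tail -1
python3 -m jog '[[1.5,0.9,0,7],[3,1.8,0,14],[4.5,2.7,0,21],[6,3.6,0,28],[7.5,4.5,0,35]]' | tail -1
python3 -m jog '[[1.2,0.7,-1.5,7],[2.4,1.4,-3,14],[3.6,2.1,-4.5,21],[4.8,2.8,-6,28],[6,3.5,-7.4,35]]' 6.5
python3 -c "
import numpy as np
from plant import status;o=status.get_obs();print(o['position'],np.degrees(np.arctan2(*o['tool_rot'][1::-1,0])),o['joint_positions'])"
```

```text
width: 85.2
width: 85.5
width: 85.6
width: 85.1
time: 2.6
position: [566.1, -247.8, 228.6]
tool_rot: [[-0.704, -0.001, -0.71], [0.71, 0.001, -0.704], [0.001, -1.0, 0.0]]
force: [-0.2, -0.1, 0.5]
width: 65.1
[ 566.07180067 -247.83793136  228.56046273] 134.77717390257513 [-5.30931559e-01  5.14423987e-01 -1.30843497e-02  1.04441577e+00
  1.39873324e-05 -1.31244083e+00]
```

```bash
python3 - <<'E'
from h import *
for n,b in(('top',(290,170,390,270)),('side',(260,60,380,200))):
    p,d=viewer.get_image(n);cv2.imwrite(f'pics/{n}1.png',p[:,:,::-1])
I=[cv2.imread('pics/top1.png')[180:270,290:380],cv2.imread('pics/side1.png')[90:200,270:380]]
cv2.imwrite('pics/v1.png',cv2.convertScaleAbs(np.hstack([cv2.resize(i,(400,400)) for i in I]),alpha=2))
E
```

```text
(no output)
```

View pics/v1.png

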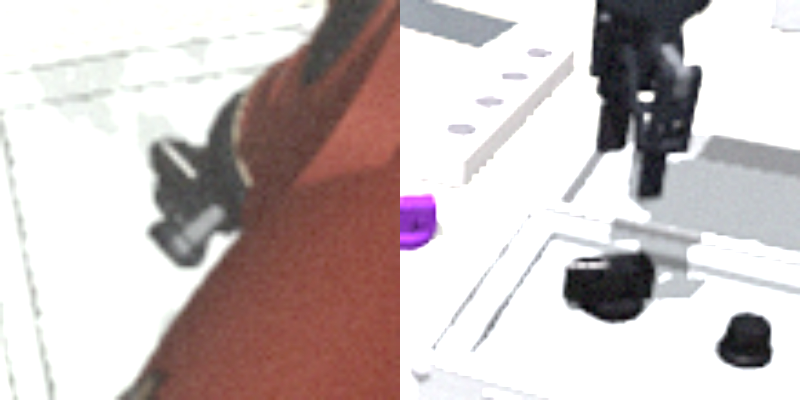

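```bash
python3 - <<'E'
from h import *
s=np.array([-.704,.71,0])
for h in (68,73):
  P=np.array([566.1,-247.8,228.6-h]); print(h,proj('side',[P,P+s*38,P-s*38]).round(1), )
E
```

```text
68 [[332.  137.6]
 [337.  145.1]
 [327.3 130.5]]
73 [[331.7 139.4]
 [336.7 147. ]
 [327.1 132.3]]
```

```bash
python3 -m jog '[[0,-0.1,-2,0],[0.1,-0.1,-4,1],[0.1,-0.1,-6,1],[0.1,-0.1,-7.5,1],[0.1,-0.1,-8.3,1]]' ;python3 -m jog '[[0,0,-0.4,0],[0,0,-0.8,0],[0,0,-0.9,0],[0,0,-0.9,0]]'
```

```text
time: 3.12
position: [565.6, -249.5, 145.5]
tool_rot: [[-0.71, -0.002, -0.704], [0.704, 0.001, -0.71], [0.002, -1.0, 0.001]]
force: [-0.4, -0.3, -0.0]
width: 65.2
time: 3.45
position: [567.0, -249.7, 138.5]
tool_rot: [[-0.712, 0.001, -0.702], [0.702, -0.0, -0.712], [-0.001, -1.0, -0.0]]
force: [0.5, -0.2, 0.4]
width: 64.7
```

```bash
python3 - <<'E'
from h import *
for n in('top','side'):
    p,d=viewer.get_image(n);cv2.imwrite(f'pics/{n}2.png',p[:,:,::-1])
I=[cv2.imread('pics/top2.png')[190:270,290:370],cv2.imread('pics/side2.png')[120:200,280:360]]
cv2.imwrite('pics/v2.png',cv2.convertScaleAbs(np.hstack([cv2.resize(i,(400,400)) for i in I]),alpha=3))
E
```

```text
(no output)
```

View pics/v2.png

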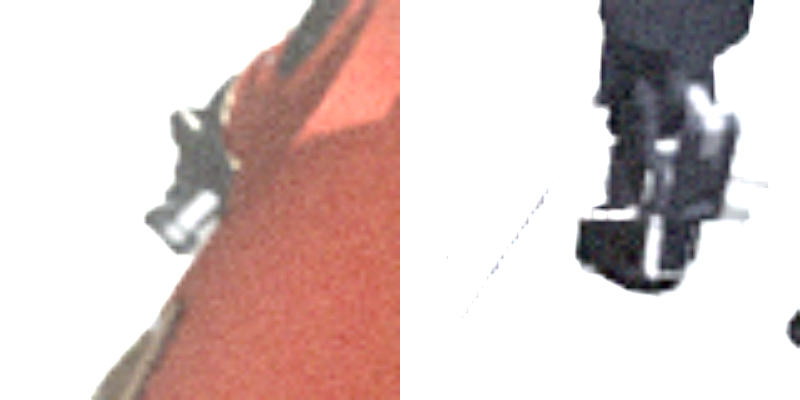

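```bash
python3 -m jog '[[0,0,0,0],[0,0,0,0],[0,0,0,0],[0,0,0,0],[0,0,0,0]]' 1.5 60;python3 -m jog '[[0,0,0,0],[0,0,0,0],[0,0,0,0],[0,0,0,0],[0,0,0,0]]'
```

```text
time: 3.97
position: [567.0, -249.6, 138.3]
tool_rot: [[-0.712, 0.001, -0.702], [0.702, -0.0, -0.712], [-0.001, -1.0, -0.0]]
force: [-0.0, -0.3, 3.7]
width: 22.7
time: 4.38
position: [567.1, -249.6, 138.3]
tool_rot: [[-0.712, 0.001, -0.702], [0.702, -0.0, -0.712], [-0.001, -1.0, -0.0]]
force: [-1.1, 0.3, 6.0]
width: 22.8
```

```bash
python3 -m jog '[[0,0,1.5,0],[0,0,4,0],[0,0,7,0],[0,0,10,0],[0,0,13,0]]';python3 -m jog '[[0,0,0,0],[0,0,0,0],[0,0,0,0],[0,0,0,0]]'
 python3 - <<'E'
from h import *
for n in('top','side'):
    p,d=viewer.get_image(n);cv2.imwrite(f'pics/{n}3.png',p[:,:,::-1])
I=[cv2.imread('pics/top3.png')[170:270,270:370],cv2.imread('pics/side3.png')[70:170,280:380]]
cv2.imwrite('pics/v3.png',cv2.convertScaleAbs(np.hstack([cv2.resize(i,(400,400)) for i in I]),alpha=3))
E
```

```text
time: 4.8
position: [566.4, -249.2, 268.8]
tool_rot: [[-0.712, -0.001, -0.702], [0.702, 0.001, -0.712], [0.001, -1.0, 0.0]]
force: [0.2, -0.5, -0.7]
width: 22.6
time: 5.13
position: [566.1, -249.0, 266.2]
tool_rot: [[-0.712, -0.002, -0.702], [0.702, 0.001, -0.712], [0.003, -1.0, 0.001]]
force: [-0.1, 0.2, -0.7]
width: 23.3
```

View pics/v3.png

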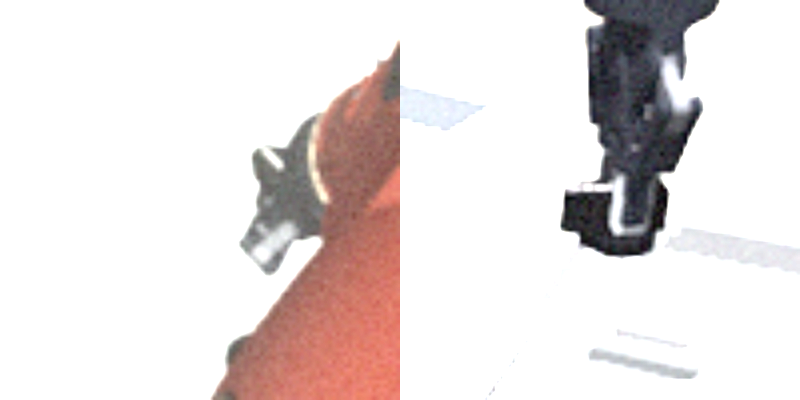

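```bash
python3 -m jog '[[-0.5,2,0,-4],[-1,5.5,0,-9],[-1.5,9,0,-14],[-2,12.5,0,-20],[-2.5,16,0,-26]]' | sed -n 2p;python3 -m jog '[[-0.5,3.5,0,-6],[-1,7,0,-12],[-1.5,10.5,0,-18],[-2,14,0,-24],[-2.5,17.5,0,-28.5]]' | sed -n 2p;python3 -m jog '[[-0.4,3,0,0],[-0.8,6,0,0],[-1.2,9,0,0],[-1.3,11,0,0],[-1.3,11.7,0,0]]' | sed -n 2p;python3 -m jog '[[0,0,0,0],[0,0,0,0],[0,0,0,0]]'
 cat > look.py <<'E'
from h import *
import sys
k=sys.argv[1]
for n in('top','side'):
    p,d=viewer.get_image(n);cv2.imwrite(f'pics/{n}{k}.png',p[:,:,::-1])
I=[cv2.imread(f'pics/top{k}.png')[190:260,130:200],cv2.imread(f'pics/side{k}.png')[200:300,190:290]]
cv2.imwrite(f'pics/v{k}.png',cv2.convertScaleAbs(np.hstack([cv2.resize(i,(400,400),interpolation=cv2.INTER_CUBIC) for i in I]),alpha=2.5))
E
python3 look.py 4
```

```text
position: [540.9, -88.0, 267.0]
position: [515.9, 87.2, 267.2]
position: [502.9, 205.1, 267.1]
time: 6.73
position: [503.9, 201.5, 267.6]
tool_rot: [[0.159, -0.001, -0.987], [0.987, -0.001, 0.159], [-0.001, -1.0, 0.001]]
force: [0.2, -0.9, -0.8]
width: 23.0
```

View pics/v4.png

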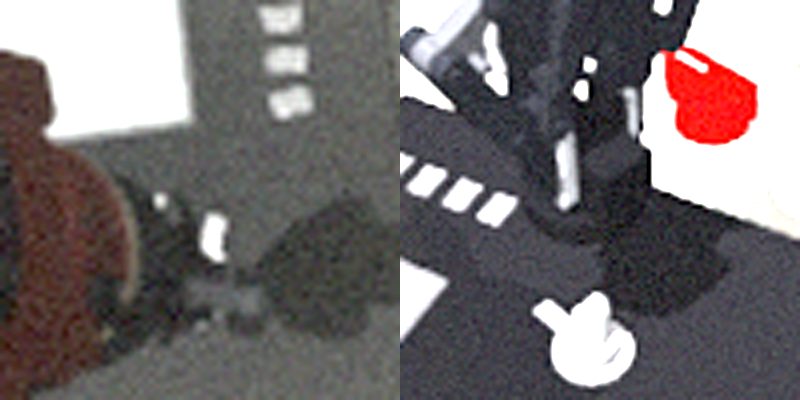

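```bash
python3 -m jog '[[0,0.05,-1.5,0],[0,0.1,-3,0],[0,0.1,-4.3,0],[0,0.1,-5.3,0],[0,0.1,-5.3,0]]' | sed -n 2p;python3 -m jog '[[0,0,0,0],[0,0,0,0],[0,0,0,0]]'
python3 look.py 5; python3 - <<'E'
from h import *
s=cv2.imread('pics/side5.png')[235:300,205:270]
cv2.imwrite('pics/z5.png',cv2.convertScaleAbs(cv2.resize(s,None,fx=9,fy=9,interpolation=cv2.INTER_CUBIC),alpha=3))
E
```

```text
position: [503.0, 202.6, 213.1]
time: 7.5
position: [504.3, 203.6, 215.8]
tool_rot: [[0.158, 0.001, -0.987], [0.987, 0.0, 0.158], [0.001, -1.0, -0.001]]
force: [-0.6, 0.4, -0.9]
width: 22.7
```

View pics/z5.png

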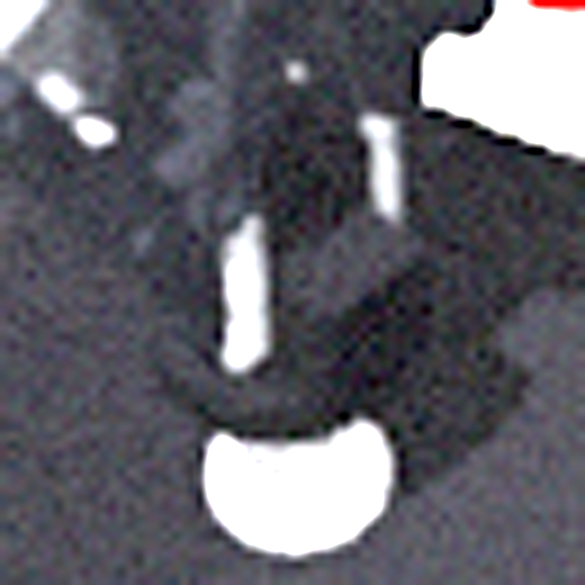

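View pics/v5.png

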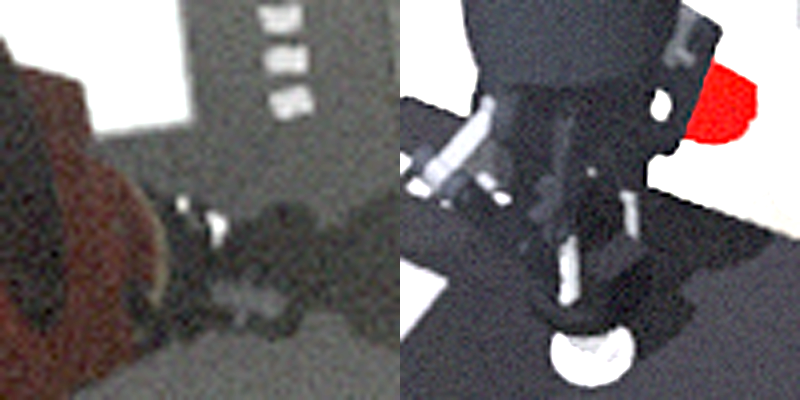

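```bash
cat > o5.py <<'E'
from h import *
import sys
k=sys.argv[1];x,y,z0,sx,sy=map(float,sys.argv[2:7]);yaw=np.radians(-9.1)
s=cv2.imread(f'pics/side{k}.png')
s=np.clip((s.astype(float)-15)*4.5,0,255).astype(np.uint8)
C=[(circ(x,y,z0,24),(0,0,255)),(circ(x,y,z0+10,24),(0,255,255)),(loc(x,y,yaw,bar(z0+36)),(0,255,0)),(circ(sx,sy,100,12),(255,0,255)),(circ(sx,sy,91,17),(255,128,0))]
overlay('side',s,C,(205,235,270,300),9,f'pics/q{k}.png')
a=cv2.imread(f'pics/q{k}.png');overlay('side',s,[],(205,235,270,300),9,'pics/tmp.png')
cv2.imwrite(f'pics/q{k}.png',cv2.resize(np.hstack([a,cv2.imread('pics/tmp.png')]),(800,400)))
E
python3 o5.py 5 504.3 203.6 129.5 504.7 200.5
```

```text
(no output)
```

View pics/q5.png

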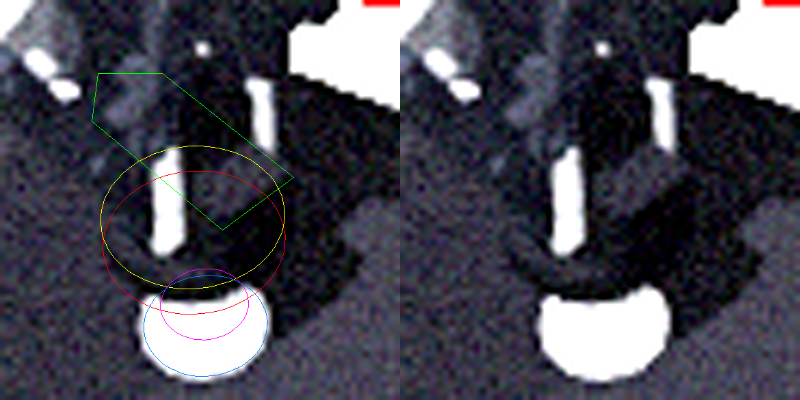

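```bash
python3 - <<'E'
from h import *
t=cv2.imread('pics/top5.png')[205:250,150:195]
t=cv2.resize(t,None,fx=12,fy=12,interpolation=cv2.INTER_CUBIC)
cv2.imwrite('pics/t5.png',cv2.convertScaleAbs(t,alpha=3))
E
```

```text
(no output)
```

View pics/t5.png

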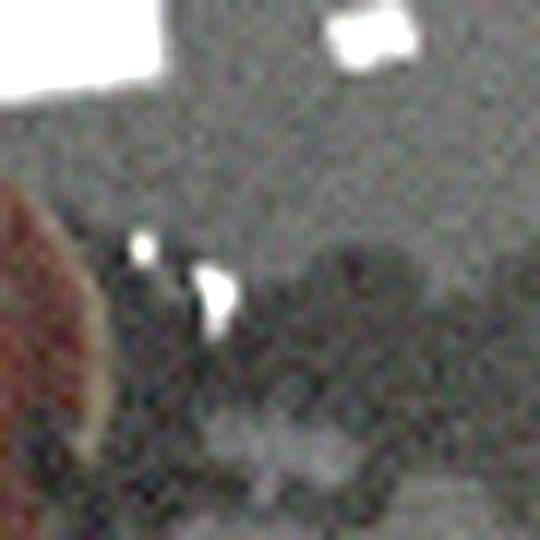

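```bash
python3 - <<'E'
from h import *
for z0 in(128.7,129.5):
    print(proj('top',loc(504.3,203.6,np.radians(-9.1),[(36,0,z0+36),(24,12,z0+36),(24,-12,z0+36),(39,0,z0+36)])).round(1))
print(proj('top',loc(566.9,-247.9,np.radians(46.5),[(36,0,88)])))
print(ray('top',167.2,226.0,165),ray('top',166.8,226.3,165))
E
```

```text
[[162.1 224.7]
 [156.3 228.6]
 [165.8 230.4]
 [162.3 223.5]]
[[162.  224.7]
 [156.3 228.6]
 [165.7 230.3]
 [162.3 223.5]]
[[325.36662502 211.4596893 ]]
[536.97921241 184.91545949 165.        ] [536.20820994 185.86880119 165.        ]
```

```bash
python3 - <<'E'
from h import *
t=cv2.imread('pics/top5.png').mean(2).astype(int); print(t[220:236,156:172])
print(proj('top',loc(504.3,203.6,np.radians(-9.1),[(0,0,165),(10,0,165),(20,0,165),(30,0,165),(36,0,165)])).round(1))
o=cv2.imread('pics/top0.png').mean(2).astype(int); print(o[208:218,318:332])
E
```

```text
[[ 37  37  39  32  29  35  30  34  32  38  38  36  33  31  38  35]
 [ 35  33  39  36  34  36  40  37  34  33  39  33  35  37  37  34]
 [ 29  37  40  36  35  37  37  38  35  35  36  34  33  35  36  34]
 [ 25  31  34  34  34  33  37  37  33  35  32  32  37  37  36  35]
 [ 18  24  28  28  29  59  56  35  30  34  38  38  36  38  31  34]
 [ 35  29  24  23  29  88  82  34  26  28  33  38  33  36  34  36]
 [ 34  27  26  16  17  72  71  31  22  18  29  38  34  35  34  40]
 [ 38  31  21  20  24  32  40  37  29  24  63  73  53  43  36  39]
 [ 37  43  20  23  16  17  25  36  32  18  65  98  97  63  32  35]
 [ 30  41  33  19  21  19  24  32  39  31  37  97 115  76  30  28]
 [ 30  37  39  24  22  17  23  27  24  27  18  84  95  61  28  22]
 [ 26  41  40  22  24  25  20  22  19  22  17  68  71  34  27  19]
 [ 27  36  38  27  18  19  23  19  21  16  18  58  56  23  18  25]
 [ 22  36  40  30  20  24  19  23  23  17  19  34  29  21  20  17]
 [ 22  32  33  31  23  22  21  18  21  22  17  19  24  20  15  19]
 [ 29  34  36  30  28  21  19  20  23  18  13  16  20  23  18  23]]
[[158.9 239. ]
 [159.8 235. ]
 [160.7 231. ]
 [161.5 227.1]
 [162.1 224.7]]
[[114 116 107 103 101 102 101 103  99 101 106 113 113 117]
 [114 114 109 103 103 102 103 101  99  99 100 107 109 112]
 [116 117 107 102 101 104 102 101  89  91  92  97 103 110]
 [116 116 107 101 103 100  94  81  80  70  66  70  76  81]
 [115 115 111 103 101  94  67  47  73  79  57  38  40  40]
 [114 116 110 105 102  78  41  32  52  85  83  56  36  39]
 [117 116 113 111 102  83  43  35  37  61  94  89  56  34]
 [116 115 115 110 105  83  52  34  37  39  70 100  88  53]
 [117 114 114 117 107  82  49  34  36  37  37  69  98  88]
 [115 116 117 116 110  91  58  36  34  37  35  37  69  97]]
```

```bash
python3 - <<'E'
from h import *
from fit import sil
from scipy.optimize import minimize
f=8;B={'top':(150,220,182,252),'side':(220,265,255,300)}
def parts(x,y,w,z=90):
    return [np.vstack([circ(x,y,z,17),circ(x,y,z+1.5,17)]),np.vstack([circ(x,y,z,12),circ(x,y,100,12)]),np.vstack([loc(x,y,w,[(0,-3,z+1),(33,-3,z+1),(33,3,z+1),(0,3,z+1)])]),
     np.vstack([loc(x,y,w,[(p[0],p[1],h) for h,r in((100,8),(118,8),(120,6.8)) for p in np.c_[np.minimum(r*np.cos(np.linspace(0,6.28,60)),4-(1.2 if h==120 else 0)),r*np.sin(np.linspace(0,6.28,60))]])])]
M={}
for n in B:
    b=B[n];c=cv2.resize(cv2.imread(f'pics/{n}0.png')[b[1]:b[3],b[0]:b[2]],None,fx=f,fy=f,interpolation=cv2.INTER_CUBIC).mean(2)
    m=(c>(70 if n=='top' else 75)).astype(np.uint8);M[n]=cv2.morphologyEx(m,cv2.MORPH_CLOSE,np.ones((45,45))) if n=='top' else m
for ns in(['top'],['side'],['top','side']):
    c=lambda p:sum((sil(n,parts(*p),B[n],f)!=M[n]).mean() for n in ns)
    r=min((minimize(c,s,method='Nelder-Mead',options=dict(initial_simplex=np.array(s)+np.array([[0,0,0],[4,0,0],[0,4,0],[0,0,.15]]))) for s in([503,202,-.2],[506,201,-.1],[504,204,-.15])),key=lambda r:r.fun)
    print(ns,r.x[:2].round(1),np.degrees(r.x[2]).round(1),r.fun)
    I=[cv2.resize(np.dstack([M[n]*255,sil(n,parts(*r.x),B[n],f)*255,0*M[n]]),(280,280)) for n in ns]
    if len(ns)==2: cv2.imwrite('pics/sfit.png',np.hstack(I))
E
```

```text
['top'] [504.4 204.3] -7.3 0.018463134765625
['side'] [505.6 200.4] -6.3 0.023801020408163266
['top', 'side'] [505.6 200.7] -6.1 0.06888536102917729
```

View pics/sfit.png

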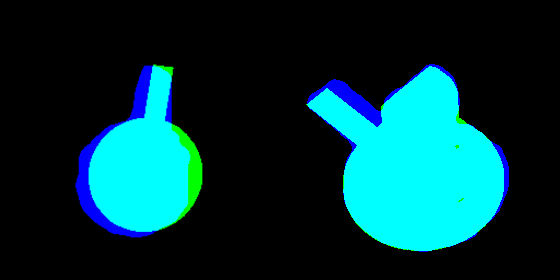

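```bash
python3 -m jog '[[-0.2,0.05,0,1],[-0.2,0.05,-0.3,1],[-0.2,0.05,-0.6,1],[-0.2,0.05,-0.8,1],[-0.2,0.05,-0.8,1]]' - 70;python3 -m jog '[[0,0,-0.1,0],[0,0,-0.2,0],[0,0,-0.2,0]]' | grep -v tool;python3 -m jog '[[0,0,-0.1,0],[0,0,-0.2,0],[0,0,-0.2,0]]'| grep -v tool
```

```text
time: 8.02
position: [501.5, 204.0, 206.3]
tool_rot: [[0.14, -0.001, -0.99], [0.99, -0.0, 0.14], [-0.0, -1.0, 0.001]]
force: [0.1, -0.4, -0.8]
width: 22.9
time: 8.27
position: [501.7, 204.0, 204.7]
force: [-0.4, -0.6, -0.1]
width: 22.1
time: 8.52
position: [502.3, 203.9, 203.1]
force: [2.1, -2.5, 2.4]
width: 22.9
```

```bash
python3 -m jog '[[0.05,-0.05,0,0],[0.05,-0.05,-0.1,0],[0.05,-0.05,-0.1,0]]'| grep -v tool;python3 -m jog '[[0,0,-0.1,0],[0,0,-0.2,0],[0,0,-0.2,0]]'| grep -v tool
```

```text
time: 8.77
position: [502.6, 203.4, 201.8]
force: [2.7, -1.7, -1.3]
width: 22.9
time: 9.02
position: [502.7, 203.4, 199.9]
force: [3.7, -2.6, -0.7]
width: 22.5
```

```bash
python3 -m jog '[[0.05,-0.04,0,0],[0.05,-0.04,-0.2,0],[0.05,-0.04,-0.4,0],[0.05,-0.04,-0.4,0]]'| grep -v tool;python3 -m jog '[[0,0,-0.2,0],[0,0,-0.4,0],[0,0,-0.5,0],[0,0,-0.5,0]]'| grep -v tool
python3 look.py 6
```

```text
time: 9.35
position: [502.8, 203.2, 195.5]
force: [3.1, -1.1, -2.8]
width: 22.5
time: 9.68
position: [502.8, 203.2, 190.6]
force: [3.7, -1.8, -3.1]
width: 22.6
```

View pics/v6.png

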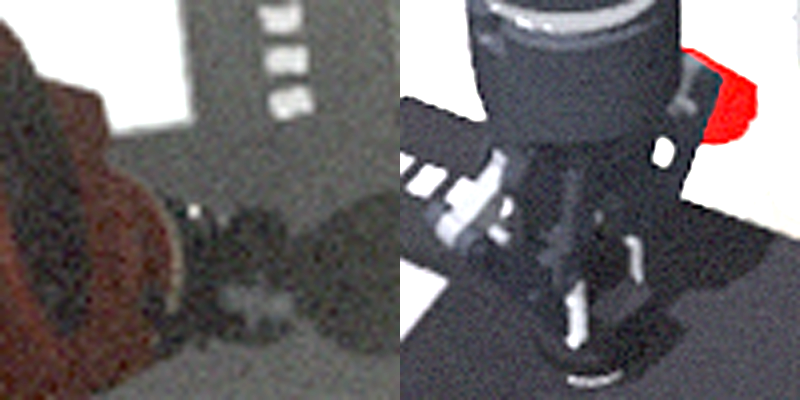

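The top view is mostly occluded. The side view shows the skirt over the shaft, with only the washer's front edge visible at (595,380). The lateral force is small, so I'll keep going down.

```bash
python3 -m jog '[[0.05,-0.03,-0.1,0],[0.05,-0.03,-0.3,0],[0.05,-0.03,-0.4,0],[0.05,-0.03,-0.4,0]]'| grep -v tool;python3 -m jog '[[0,0,-0.1,0],[0,0,-0.2,0],[0,0,-0.2,0],[0,0,-0.2,0]]'| grep -v tool;python3 -m jog '[[0,0,-0.1,0],[0,0,-0.2,0],[0,0,-0.2,0],[0,0,-0.2,0]]'| grep -v tool
```

```text
time: 10.12
position: [503.0, 202.9, 186.5]
force: [2.1, 0.2, -1.4]
width: 22.7
time: 10.45
position: [503.0, 202.9, 185.0]
force: [-2.1, 0.6, 4.5]
width: 22.8
time: 10.78
position: [503.0, 202.9, 182.9]
force: [-2.0, 0.8, 5.3]
width: 22.5
```

```bash
python3 -m jog '[[0,0,-0.1,0],[0,0,-0.2,0],[0,0,-0.2,0],[0,0,-0.2,0]]'| grep -v tool;python3 -m jog '[[0,0,-0.1,0],[0,0,-0.15,0],[0,0,-0.15,0],[0,0,-0.15,0]]'| grep -v tool;python3 -m jog '[[0,0,-0.1,0],[0,0,-0.1,0],[0,0,-0.1,0],[0,0,-0.1,0]]'| grep -v tool
```

```text
time: 11.12
position: [503.0, 202.9, 181.0]
force: [-3.3, -0.3, 7.8]
width: 22.6
time: 11.45
position: [503.1, 202.9, 180.3]
force: [-6.0, -1.2, 14.6]
width: 22.8
time: 11.78
position: [503.1, 203.0, 180.2]
force: [-9.4, -2.1, 26.2]
width: 22.8
```

```bash
python3 -m jog '[[-0.03,0,0.04,0],[-0.03,0,0.04,0],[-0.03,0,0.04,0],[-0.03,0,0.04,0]]';python3 -m jog '[[0,0,0,0],[0,0,0,0],[0,0,0,0],[0,0,0,0],[0,0,0,0]]'| grep -v tool; python3 look.py 7; python3 o5.py 7 504.9 201.5 94 505 200.5
```

```text
time: 12.12
position: [503.0, 203.0, 180.2]
tool_rot: [[0.14, 0.001, -0.99], [0.99, 0.0, 0.14], [0.0, -1.0, -0.001]]
force: [-6.9, -1.7, 20.2]
width: 22.9
time: 12.53
position: [503.0, 203.0, 180.2]
force: [-6.2, -1.6, 21.0]
width: 22.7
```

View pics/q7.png

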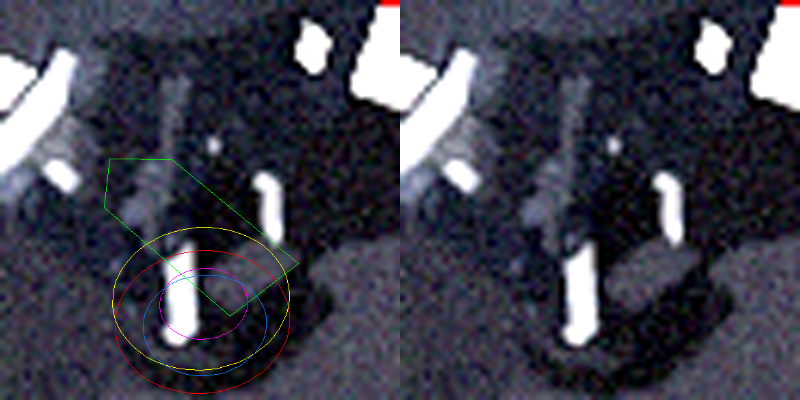

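The skirt outline in the side view (lowest point about (598,390)) is within about half an image pixel of a knob at z 94 mm, that is, home with the shaft in. The washer is fully covered. The push holds steady at about 21 N against the stop, so I'm handing in.

```bash
python3 - <<'E'
from plant import bot,status
print(bot.job_done()); o=status.get_obs();print(o['time'],o['position'],o['force'],o['width'])
E
```

```text
the job is handed in; nothing more can be done
None
the job is handed in; nothing more can be done
```

I took the black pointer knob out of the case and pushed it down onto the D-shaft. I handed the job in at about 12.6 s with the gripper still holding the knob and pressing it down. No verdict was reported, and the state could not be read after the hand-in.

**Last checks**
- **Pushed in:** the spring started to push back at about 185–186 mm tool height. The tool stopped at 180.2 mm, where the force climbed sharply to 26 N, so the shaft had met its stop. I eased off and it held steady at about 21 N, against the roughly 9 N the spring needs.
- **Knob home:** the knob's skirt in the side view was within about half a pixel of where it should be with the knob home and the shaft pushed in. The washer was fully hidden.
- **Grip:** the fingers read 22.7 mm open at a 70 N grip setting. The bar is 24 mm wide, so the reading is slightly low.

**Less certain**
- **Camera disagreement:** the two cameras differed by about 4 mm on where the shaft stands. I corrected the last millimetre or so by feel, using the side forces as the knob went on.
- **Alignment angle:** estimates of the flat's direction ran from -6° to -10°. I set the knob to -8°, inside the 0.2 rad limit either way.
- **Side force:** about 6 N of sideways force was still there at the end.
- **Other objects:** I saw no contact with the round knob, tape ring or bottle, but I did not measure their positions again.

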